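# Put away the reground tools at the tool grinder

## Task

Put the five reground tools away where their kind belongs: the two lathe tools lying flat in the two bays of the notched rack, one in each; the two shell mills threaded over the post, the large one down on its seat and the small one standing on top of it; and the collet upright in the empty hole of the collet block. Set them down gently, for ground edges chip, and leave the collet that is already in the block standing in its hole.

Things in the scene. Friction and masses are not known exactly. Their poses are not given: they have to be found in the camera images.
- turning_tool: Lathe turning tool, 0.19 kg: a plain dark steel square bar 16 x 16 mm, 100 mm long, with a small bright carbide tip on top of one end. Starts flat on the bench. Origin: centre of its underside; x along the bar towards the tip, z up. Its mass centre is over the origin.
- parting_tool: Lathe parting tool, 0.17 kg: a dark steel square bar 16 x 16 mm that narrows at one end to a thin bright blade (5 mm thick, 13 mm high, 20 mm long, underside flush with the bar's); 100 mm long over all. Starts flat on the bench. Origin: centre of its underside, at mid-length (bar from x = -50 to +30 mm, blade from +30 to +50 mm); x towards the blade, z up.
- large_cutter: Large shell mill, bright steel, 0.36 kg: upright thick ring, 54 mm outside diameter, 36 mm high, with a 24 mm bore right through and dark flutes. Starts standing on the bench, bore upright. Origin: centre of its underside; z up along the bore.
- small_cutter: Small shell mill, bright steel, 0.20 kg: the same form, 42 mm outside diameter, 32 mm high, 20 mm bore. Starts standing on the bench. Origin: centre of its underside; z up along the bore.
- collet: Spring collet, bright steel, 0.13 kg: slit cone 40 mm high, 23 mm across at the foot, 33 mm across from 27 mm height up (the top 3 mm bevelled). It does not give when squeezed. Starts upright on the bench on its narrow end. Origin: centre of its underside; z up.
- tool_rack: Wooden notched rack, screwed down: base 92 (x) x 132 (y) x 6 mm, two cross bars at x = +34 and -34 mm, 8 mm thick, 42 mm high. A tool lies along x over both bars; between them fingers reach down to the base. Two bays, y = +40 and -40 mm: 34 mm wide, floor 24 mm above the bench. Either tool fits either bay, either way round. Origin: centre of underside; z up.
- cutter_post: Storage post, screwed down: grey round foot 90 mm across, 8 mm high; on it a seat 38 mm across, its top 20 mm above the bench; in the middle a slim steel pin, 11 mm thick at the seat, 9 mm near its rounded tip, 86 mm above the bench. The large mill's underside comes to 20 mm, the small one's to 56 mm. Origin: centre of underside, on the pin's axis; z up.
- collet_block: Collet block, black plastic, screwed to the bench: 70 (x) x 130 (y) x 16 mm with two round holes 40 mm in diameter and 10 mm deep (floor 6 mm above the bench). The hole at y = +32 mm is empty; the one at y = -32 mm holds another collet. Origin: centre of its underside; z up.
- seated_collet: A collet of the same make that already stands in the block's other hole, and stays there. Origin: centre of its underside; z up.
There are look-alikes about, which are no part of the job. Leave any purple look-alike of the collet alone. There is more than one size of the tool_rack; the one meant has the size given above.

How it is judged:
By the outcome, as a careful person would: the job done as asked, in the order asked, and still so for the second after the job is handed in, with the robot touching nothing.
It also fails if it takes over 136 s, if anything falls off the work surface, if the arm or the gripper's body presses on something with over 40 N, if the wrist force passes 120 N, or if a joint passes its speed limit or range.

## Robot

A 6-joint arm with a two-finger parallel gripper is mounted at the origin on the work surface. World frame = base frame: x ahead of the robot, y to its left, z up, the work surface at z = 0. Lengths are in m, angles in degrees, forces in N, time in s.
With the tool pointing down it reaches from about 0.3 to 0.775 m from the base axis. Payload 14.6 kg.
Tool frame: the origin (TCP) lies midway between the tips of the shut fingers; the grasp point (between the pads) lies 19 mm behind it; z points along the fingers, x is the direction in which the jaws open and shut, and the axes are right-handed (so a half turn about z gives the same grasp; the last joint's range is limited). The gripper opens to 85 mm and grips with 20 to 120 N. Pads are 22 mm wide; open, the fingers measure 114 mm over their backs; the gripper's body (76 mm by 85 mm) begins 54 mm behind the grasp point. The pads swing forward as they close: fully open they stand 13 mm farther back than shut.
Start: joints at [72.273, 17.183, 87.147, -0, 75.671, -3.816], TCP at [0.132, 0.534, 0.231] pointing down, gripper open.
Joint ranges: [-173.82, 173.82], [-45.26, 126.66], [13.44, 144.39], [-59.66, 239.66], [0, 175.72], [-146.38, 146.38]. Speed limits (degrees/s): [127.2, 127.2, 147.25, 180, 180, 180].

## Interface

Orientations are given as a 3x3 rotation matrix whose columns are the frame's x, y, z axes.
In Python, from station import robot gives the robot as it stands.
- The arm moves only by the tool move_arm, never from a script. Its argument "deltas" is a list of rows, each a list of 5 numbers: the shift along the world's x, y, z scaled (see below), then the turn about the world's z scaled (see below), then the opening, from -1 (shut) to 1 (fully open). A call has 1 to 8 rows; each row is the pose to reach, as a shift and turn from the pose commanded when the call began; what a row does not reach only later rows make up. The controller multiplies each number of a shift by 10 cm and each number of a turn by 90 degrees. A row lasts 1/8 s, in which the tool goes at most 62.5 mm and 10.7 degrees, less where a joint would pass 70% of its speed; a pose out of reach is approached as far as the arm can. A call with a number of a shift or a turn outside -1 to 1 is refused whole. A call with a gripper value outside its range is refused whole. The fingers move at their own pace and stop on an object; "force" is the grip in N (left out, the last holds). Time passes only in rows, so rows that repeat a pose let the fingers close. It gives the time, the measured TCP pose, the force and the opening at its end, in the units of the state.
- robot.sense(): the state, without advancing time (a new reading comes with each control period).
- robot.camera(name): name is "scene" or "top"; returns the picture (480x640x3 uint8, blue, green, red); there is no depth.
- robot.camera_model(name): a dict with "fx", "fy", "cx", "cy" (pixels), "k1" (the pictures are not rectified: a ray, as slopes to the right and down, at radius r is drawn at 1 + k1 r^2 times it, then the intrinsics apply), "pose" (4x4, takes a point from camera to world coordinates). Camera axes: x right, y down, z forward; pixel columns grow to the right and rows downward; lengths in m; the calibration is good to about 2 mm. A picture is of the moment at which its call begins. camera_model takes no time and is no camera call.
- robot.close_job(): hands the job in, once; it reports no verdict.
The state is a dict: "t": time; "joint_positions": joint angles; "joint_velocities": joint speeds; "tau": joint torques, N m; "ee_pos": TCP position; "orientation": TCP orientation; "force": force on the tool from outside, world axes, zero at the start; "wrist_torque": the same for the moment, N m; "width": finger opening in m.
Only numpy, scipy, OpenCV 4.12 (cv2) and the standard library are available. Lean on these libraries where they do the work, as an engineer would, in place of code of your own. Each camera call takes 0.05 s, during which the arm holds its last target. There are 200 camera calls.

## Working session

There is one attempt and no reset: what is moved stays moved. The work goes in short steps, Python scripts to look and compute and a tool call to move; the robot and the scene stay as the last step left them, time stands still between calls to the robot, and variables do not carry over. Pictures are saved under pics/ and viewed, about 12 in all and at most 16, crops included, and the job is handed in when it is done.

Besides the shell and the picture viewer there is one more tool, called after "Emit:" in YAML: its name, and indented under it one key for each argument. move_arm: Moves the arm, as the interface text tells. Shifts and turns lie within -1 to 1; 1 stands for 10 cm of shift or 90 degrees of turn. Its arguments: {"type":"object","properties":{"deltas":{"type":"array","items":{"type":"array","items":{"type":"number"}}},"force":{"type":"number"}},"required":["deltas"]}

```bash
mkdir -p pics; ls
cat > h.py <<'E'
import numpy as np, cv2
from station import robot
def shot(n,f):
    im=robot.camera(n); cv2.imwrite(f'pics/{f}.png',im); return im
def ray(n,u,v,z):
    m=robot.camera_model(n); P=np.array(m['pose'])
    d=np.array([(u-m['cx'])/m['fx'],(v-m['cy'])/m['fy']]); s=d.copy()
    for _ in range(20): s=d/(1+m['k1']*(s@s))
    w=P[:3,:3]@np.array([s[0],s[1],1]); o=P[:3,3]
    return o+w*(z-o[2])/w[2]
def proj(n,p):
    m=robot.camera_model(n); P=np.array(m['pose'])
    c=P[:3,:3].T@(np.array(p)-P[:3,3]); s=c[:2]/c[2]; s=s*(1+m['k1']*(s@s))
    return np.array([m['fx']*s[0]+m['cx'],m['fy']*s[1]+m['cy']])
E
python3 - <<'E'
from h import *
np.set_printoptions(precision=3,suppress=True)
for n in('scene','top'):
    print(n,robot.camera_model(n)); shot(n,n+'0')
print(robot.sense())
E
```

```text
pics
scene {'fx': 499.4917714311096, 'fy': 499.4917714311096, 'cx': 322.4706706351875, 'cy': 244.2979554723873, 'k1': -0.020813176593211066, 'pose': array([[-0.687,  0.518, -0.509,  1.044],
       [ 0.726,  0.484, -0.488,  0.628],
       [-0.007, -0.705, -0.709,  0.821],
       [ 0.   ,  0.   ,  0.   ,  1.   ]])}
top {'fx': 445.869637154188, 'fy': 445.869637154188, 'cx': 318.789269242616, 'cy': 233.35170386659323, 'k1': -0.06297026273278056, 'pose': array([[ 0.149, -0.965,  0.217,  0.303],
       [-0.989, -0.146,  0.031,  0.081],
       [ 0.002, -0.22 , -0.976,  0.976],
       [ 0.   ,  0.   ,  0.   ,  1.   ]])}
{'t': 0.1, 'joint_positions': array([72.272, 17.212, 87.178,  0.001, 75.672, -3.816]), 'joint_velocities': array([-0.025, -0.159, -0.124,  0.017,  0.029,  0.012]), 'tau': array([  0.001, -54.439, -36.237,  -0.   ,   0.003,   0.   ]), 'ee_pos': array([0.132, 0.534, 0.231]), 'orientation': array([[ 0.24 ,  0.971, -0.   ],
       [ 0.971, -0.24 , -0.001],
       [-0.001, -0.   , -1.   ]]), 'force': array([ 0.282,  0.346, -0.423]), 'wrist_torque': array([-0.038, -0.018, -0.004]), 'width': 0.08526948171629416}
```

View pics/top0.png

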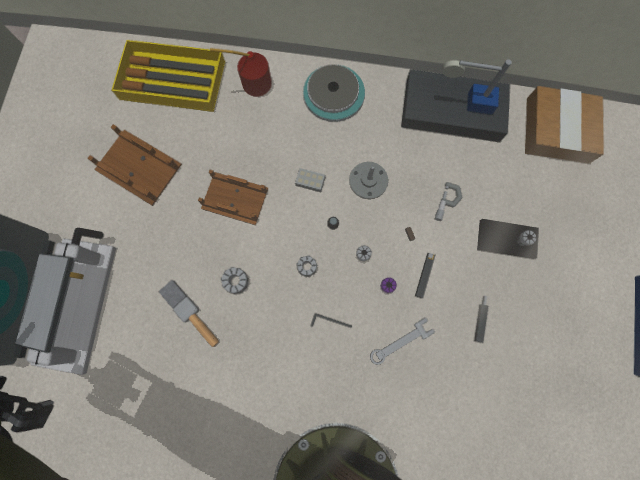

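View pics/scene0.png

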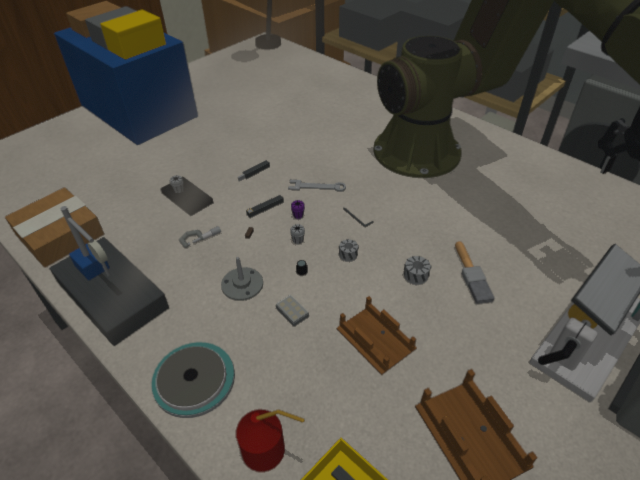

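Top view: racks at about (135,165) and (234,197), post (369,180), block (508,238), turning tool (425,275), parting tool (482,320), large mill (234,281), small mill (307,266), collet (364,253), purple decoy (389,285). I'll look closer.

Run:
```python
from h import *
a=cv2.imread('pics/top0.png'); b=cv2.imread('pics/scene0.png')
c1=cv2.resize(a[120:350,190:350],None,fx=2.5,fy=2.5,interpolation=cv2.INTER_CUBIC)
c2=cv2.resize(a[145:345,345:545],None,fx=2,fy=2.0,interpolation=cv2.INTER_CUBIC)
cv2.imwrite('pics/c1.png',cv2.resize(a[160:310,190:390],None,fx=4,fy=4,interpolation=cv2.INTER_CUBIC))
cv2.imwrite('pics/c2.png',cv2.resize(a[200:350,345:545],None,fx=4,fy=4,interpolation=cv2.INTER_CUBIC))
cv2.imwrite('pics/c3.png',cv2.resize(b[150:350,150:416],None,fx=3,fy=3,interpolation=cv2.INTER_CUBIC))
for nm,u,v,z in [('LC',234,281,.036),('SC',307,266,.032),('col',364,253,.04),('turn',425,275,.016),('part',482,320,.016),('post',369,181,.01),('rackS',234,197,.02),('rackL',135,165,.02),('block',508,238,.016)]: print(nm,ray('top',u,v,z).round(3))
```

```text
LC [0.384 0.273 0.036]
SC [0.439 0.125 0.032]
col [0.484 0.009 0.04 ]
turn [ 0.46  -0.131  0.016]
part [ 0.382 -0.262  0.016]
post [0.657 0.016 0.01 ]
rackS [0.57  0.312 0.02 ]
rackL [0.612 0.554 0.02 ]
block [ 0.57  -0.307  0.016]
```

View pics/c1.png

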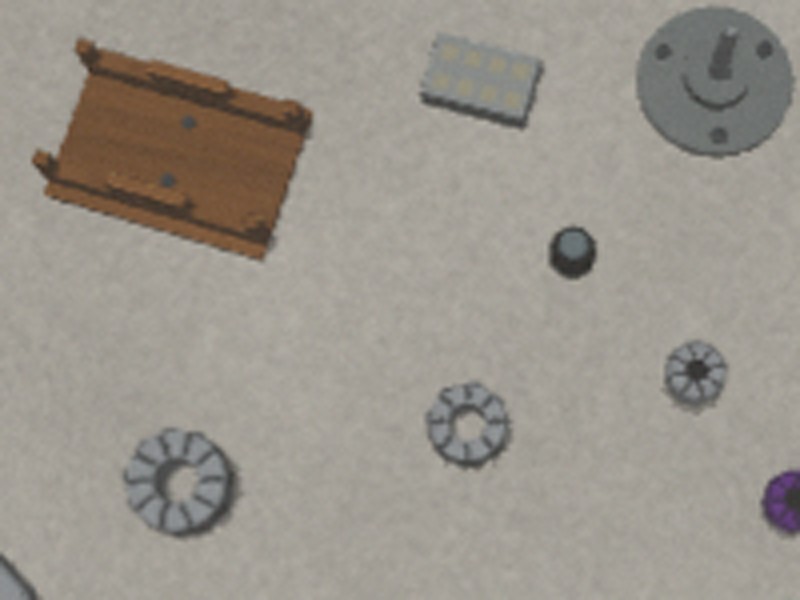

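View pics/c2.png

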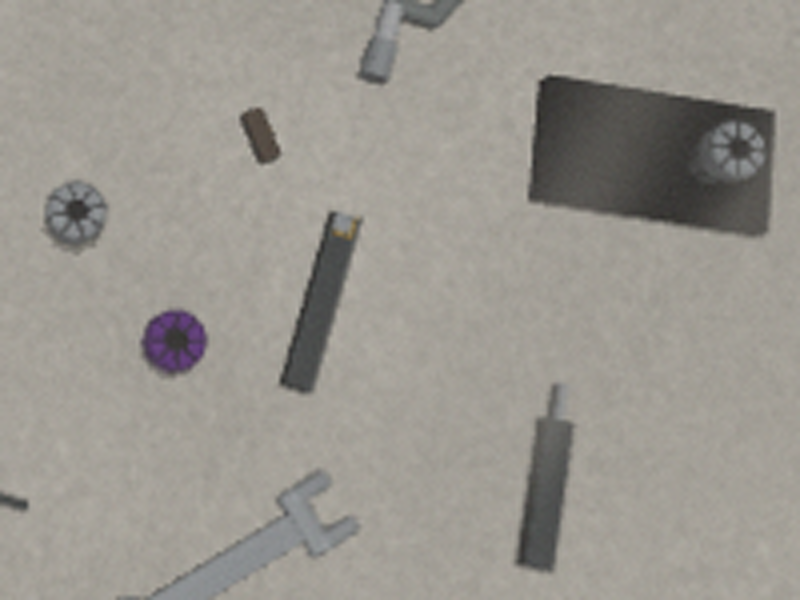

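View pics/c3.png

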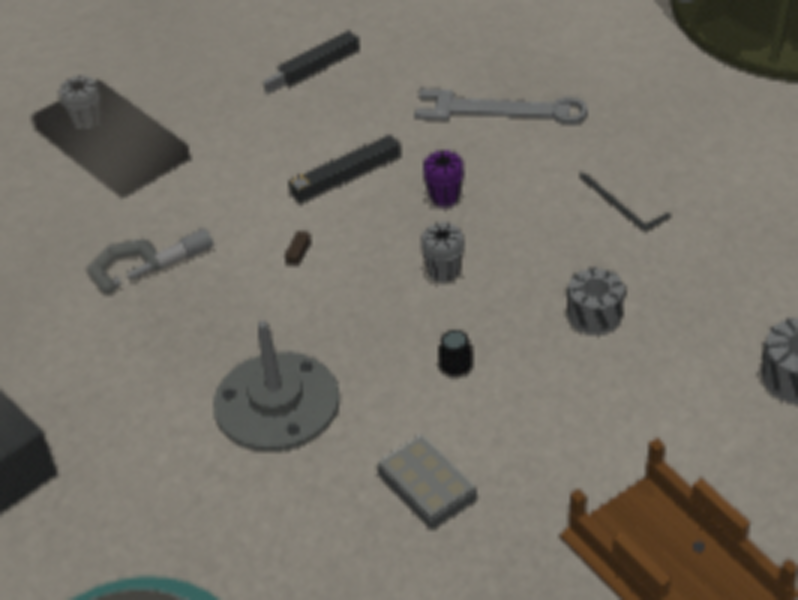

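c1/c2: the small rack has three prongs per bar, and its base spans about crop (45,195)–(308,120). The turning tool's tip points up-right, crop (343,225), and the parting blade is at (557,400). The seated collet is at the right end of the block, so the empty hole is on its left (black on black). The foot and pin of the post are clear. Next I'll measure with masks.

```bash
cat > m.py <<'E'
from h import *
np.set_printoptions(precision=4,suppress=True)
I={n:cv2.GaussianBlur(cv2.imread(f'pics/{n}0.png'),(3,3),0) for n in('top','scene')}
def blob(n,p,r,kind):
    im=I[n].astype(int); B,G,R=im[...,0],im[...,1],im[...,2]
    if kind=='steel': m=(R-B<5)|(R<75)
    if kind=='dark': m=(R<105)
    if kind=='brown': m=(R-B>35)
    u,v=proj(n,p).astype(int); k=np.zeros(m.shape,bool); k[max(0,v-r):v+r,max(0,u-r):u+r]=1
    cs,_=cv2.findContours(((m&k)*255).astype(np.uint8),cv2.RETR_EXTERNAL,cv2.CHAIN_APPROX_NONE)
    return max(cs,key=cv2.contourArea)
def cen(c):
    M=cv2.moments(c); return M['m10']/M['m00'],M['m01']/M['m00']
def world(n,c,z): return np.array([ray(n,*q,z)[:2] for q in c.reshape(-1,2).astype(float)])
E
python3 - <<'E'
from m import *
for nm,p,h in [('LC',(.384,.273,.018),.036),('SC',(.439,.125,.016),.032),('col',(.484,.009,.02),.04),('seat',(.565,-.345,.03),.04)]:
    for n in I:
        try:
            c=blob(n,p,24,'steel'); print(nm,n,ray(n,*cen(c),p[2])[:2],cv2.contourArea(c),cv2.boundingRect(c)[2:])
        except Exception as e: print(nm,n,e)
for nm,p,k,z in [('turn',(.46,-.131,.016),'dark',.012),('part',(.382,-.262,.016),'dark',.012),('block',(.57,-.307,.016),'dark',.013),('rackS',(.57,.312,.02),'brown',0.006),('rackL',(.612,.554,.02),'brown',.006)]:
    for n in I:
        c=blob(n,p,70,k); w=world(n,c,z).astype(np.float32)
        r=cv2.minAreaRect(w*1000); print(nm,n,np.array(r[0]),np.array(r[1]),r[2])
for n in I:
    c=blob(n,(.657,.016,.01),60 if n=='scene' else 24,'steel'); w=world(n,c,.008); 
    e=cv2.fitEllipse((w*1000).astype(np.float32)); print('post',n,e)
E
```

```text
LC top [0.3871 0.2761] 522.0 (28, 27)
LC scene [0.3856 0.2766] 558.5 (27, 28)
SC top [0.4421 0.1269] 295.0 (20, 20)
SC scene [0.4405 0.1282] 307.0 (19, 21)
col top [0.4879 0.0084] 164.0 (16, 16)
col scene [0.4837 0.0098] 185.0 (13, 19)
seat top [ 0.5658 -0.3267] 716.5 (34, 31)
seat scene [ 0.582  -0.3021] 742.5 (40, 29)
turn top [ 570.903  -260.1278] [38.8535 72.8436] 89.6829833984375
turn scene [ 462.5181 -125.0397] [ 33.421  107.6933] 79.8616714477539
part top [ 459.2993 -130.1374] [17.0239 97.0217] 80.09968566894531
part scene [ 570.9175 -300.8886] [144.1812  79.5901] 88.4705581665039
block top [ 569.749  -307.5463] [134.0957  73.2923] 89.29666900634766
block scene [ 572.4109 -310.8997] [166.6832  80.283 ] 89.39564514160156
rackS top [565.5134 315.7233] [130.7144  76.2501] 81.57259368896484
rackS scene [567.9466 315.6104] [137.0737 102.4737] 82.20345306396484
rackL top [616.1885 557.3635] [174.6225 117.7174] 67.55609130859375
rackL scene [611.1231 549.2534] [187.8655  81.8143] 67.67616271972656
post top ((660.8276977539062, 17.979915618896484), (86.1591796875, 87.60116577148438), 75.66345977783203)
post scene ((660.2113037109375, 18.207429885864258), (81.14096069335938, 106.84650421142578), 148.96536254882812)
```

Run:
```python
from m import *
for nm,p in [('turn',(.46,-.131,.016)),('part',(.382,-.262,.016))]:
    for n in I:
        c=blob(n,p,30,'dark'); w=world(n,c,.01).astype(np.float32)
        r=cv2.minAreaRect(w*1000); print(nm,n,np.array(r[0]),np.array(r[1]),r[2])
def R(a): a=np.radians(a); return np.array([[np.cos(a),-np.sin(a)],[np.sin(a),np.cos(a)]])
out=[]
for n in I:
    im=cv2.imread(f'pics/{n}0.png'); S=4; big=cv2.resize(im,None,fx=S,fy=S,interpolation=cv2.INTER_CUBIC)
    def poly(c,a,hx,hy,z,col):
        q=[proj(n,[*(np.array(c)+R(a)@[x,y]),z])*S+S/2 for x,y in((-hx,-hy),(-hx,hy),(hx,hy),(hx,-hy))]
        cv2.polylines(big,[np.int32(q)],True,col,1)
    poly((.5655,.3155),-8.3,.046,.066,.006,(0,255,0)); poly((.5655,.3155),-8.3,.034,.066,.042,(255,255,0))
    poly((.614,.553),-22.4,.046,.066,.006,(0,255,0)); poly((.614,.553),-22.4,.034,.066,.042,(255,255,0))
    u,v=(proj(n,(.59,.43,.02))*S).astype(int); out.append(cv2.resize(big[max(0,v-260):v+340,max(0,u-400):u+400],(800,600) if n=='top' else (800,600)))
for k,o in enumerate(out): cv2.imwrite(f'pics/rk{k}.png',o)
print([proj(n,(.59,.43,.02)) for n in I])
```

```text
turn top [ 459.6233 -130.576 ] [17.0593 97.223 ] 80.09972381591797
turn scene [ 461.0803 -126.9013] [ 33.5036 107.9596] 79.86168670654297
part top [ 374.9725 -262.2897] [19.0879 77.6524] 85.56270599365234
part scene [ 385.2678 -258.3167] [ 34.452  110.0704] 85.35577392578125
[array([184.832 , 181.4639]), array([419.0542, 374.1932])]
```

View pics/rk0.png

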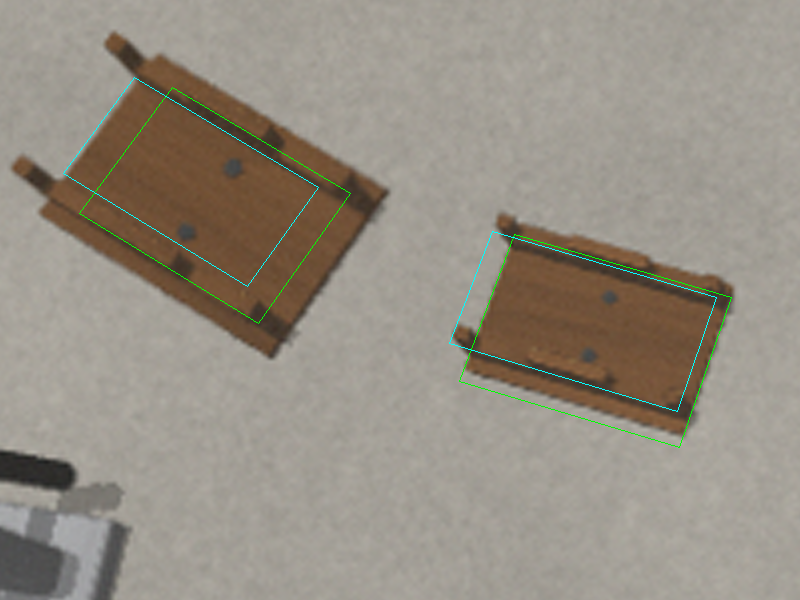

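Overlay (rk0): the small rack matches the 92x132 outline, once shifted about 7 mm along its +x. Its lower edge ends at (685,433), against a drawn (680,446). The left rack is about 1.3x larger, so it's the decoy. Rack taken at (.572,.3145), yaw −8.3°. Heading for the turning tool.

Emit:
move_arm:
  deltas:
    - [0.24, -0.48, 0, 0, -0.15]
    - [0.47, -0.95, 0, 0.04, -0.15]
    - [0.47, -0.95, 0, 0.04, -0.15]
  force: 40

```text
t: 0.48
ee_pos: [0.1802, 0.4369, 0.2314]
orientation: [[0.181, 0.984, 0.0], [0.984, -0.181, -0.0], [-0.0, 0.0, -1.0]]
force: [0.2, 0.8, -0.3]
width: 0.0361
```

Emit:
move_arm:
  deltas:
    - [0.24, -0.48, 0, 0, -0.15]
    - [0.47, -0.95, 0, 0, -0.15]

```text
t: 0.72
ee_pos: [0.2264, 0.3431, 0.231]
orientation: [[0.178, 0.984, -0.0], [0.984, -0.178, -0.0], [-0.0, -0.0, -1.0]]
force: [1.5, 0.4, 0.4]
width: 0.0362
```

Emit:
move_arm:
  deltas:
    - [0.24, -0.48, 0, 0, -0.15]
    - [0.47, -0.95, 0, 0, -0.15]

```text
t: 0.98
ee_pos: [0.2737, 0.2479, 0.2314]
orientation: [[0.179, 0.984, 0.0], [0.984, -0.179, 0.0], [0.0, 0.0, -1.0]]
force: [2.1, 1.2, 0.3]
width: 0.0361
```

Emit:
move_arm:
  deltas:
    - [0.24, -0.48, 0, 0, -0.15]
    - [0.47, -0.95, 0, 0, -0.15]

```text
t: 1.23
ee_pos: [0.3209, 0.1528, 0.2315]
orientation: [[0.179, 0.984, 0.0], [0.984, -0.179, 0.0], [0.0, 0.0, -1.0]]
force: [0.8, -0.2, -1.1]
width: 0.0364
```

Emit:
move_arm:
  deltas:
    - [0.24, -0.48, 0, 0, -0.15]
    - [0.47, -0.95, -0.3, 0, -0.15]

```text
t: 1.48
ee_pos: [0.369, 0.0576, 0.2024]
orientation: [[0.179, 0.984, 0.004], [0.984, -0.179, 0.0], [0.001, 0.004, -1.0]]
force: [0.9, -0.4, -0.4]
width: 0.0362
```

Emit:
move_arm:
  deltas:
    - [0.24, -0.48, -0.2, 0, -0.15]
    - [0.47, -0.95, -0.5, 0, -0.15]

```text
t: 1.72
ee_pos: [0.4156, -0.0377, 0.151]
orientation: [[0.179, 0.984, 0.002], [0.984, -0.179, -0.0], [0.0, 0.002, -1.0]]
force: [2.0, 1.7, 0.3]
width: 0.0361
```

Emit:
move_arm:
  deltas:
    - [0.24, -0.48, -0.3, 0, -0.15]
    - [0.45, -0.93, -0.7, 0, -0.15]
    - [0.45, -0.93, -0.7, 0, -0.15]
    - [0.45, -0.93, -0.7, 0, -0.15]

```text
t: 2.22
ee_pos: [0.4594, -0.1286, 0.0814]
orientation: [[0.179, 0.984, -0.0], [0.984, -0.179, 0.0], [0.0, -0.0, -1.0]]
force: [-0.1, 0.2, 0.2]
width: 0.0365
```

Run:
```python
from h import *
print(robot.sense()['ee_pos'])
S=3
o=[]
for n in('top','scene'):
    im=shot(n,n+'1'); u,v=proj(n,(.46,-.13,.03)).astype(int)
    o.append(cv2.resize(im[v-65:v+65,u-65:u+65],(390,390),interpolation=cv2.INTER_CUBIC))
cv2.imwrite('pics/g1.png',np.hstack(o))
```

```text
[ 0.45939358 -0.12857949  0.08139219]
```

View pics/g1.png

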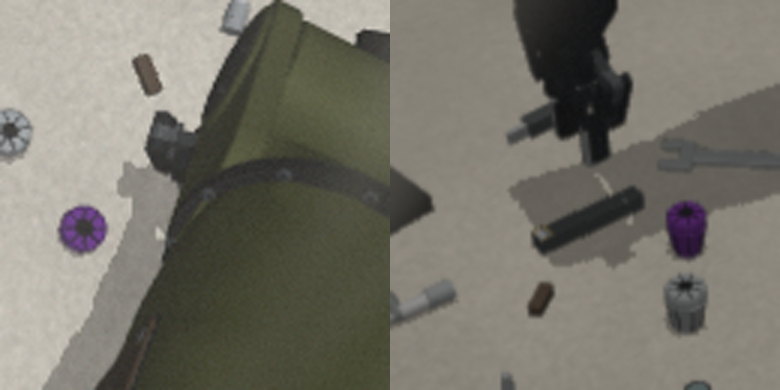

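The scene view (right half) shows the fingers straddling the line of the bar, above its middle. Descending and gripping.

Emit:
move_arm:
  deltas:
    - [0, -0.01, -0.4, 0, -0.15]
    - [0, -0.01, -0.6, 0, -0.15]
    - [0, -0.01, -0.7, 0, -0.15]
    - [0, -0.01, -0.77, 0, -0.15]
    - [0, -0.01, -0.77, 0, -0.15]

```text
t: 2.95
ee_pos: [0.4595, -0.13, 0.0047]
orientation: [[0.179, 0.984, 0.001], [0.984, -0.179, -0.0], [-0.0, 0.001, -1.0]]
force: [0.5, -0.3, -1.2]
width: 0.036
```

Emit:
move_arm:
  deltas:
    - [0, 0, 0, 0, -0.8]
    - [0, 0, 0, 0, -0.8]
    - [0, 0, 0, 0, -0.8]
    - [0, 0, 0, 0, -0.8]
  force: 40

```text
t: 3.45
ee_pos: [0.4597, -0.1302, 0.0051]
orientation: [[0.179, 0.984, 0.001], [0.984, -0.179, -0.0], [-0.0, 0.001, -1.0]]
force: [-0.8, 2.0, 5.5]
width: 0.0145
```

Emit:
move_arm:
  deltas:
    - [0, 0, 0.2, 0, -0.8]
    - [0, 0, 0.6, 0, -0.8]
    - [0, 0, 1, 0, -0.8]
    - [0, 0, 1, 0, -0.8]

```text
t: 3.95
ee_pos: [0.4605, -0.1306, 0.1071]
orientation: [[0.179, 0.984, 0.005], [0.984, -0.179, -0.002], [-0.001, 0.005, -1.0]]
force: [1.0, -0.7, -2.9]
width: 0.0146
```

Emit:
move_arm:
  deltas:
    - [0.12, 0.48, 0, 0, -0.8]
    - [0.24, 0.97, 0, 0.02, -0.8]

```text
t: 4.2
ee_pos: [0.483, -0.0322, 0.1035]
orientation: [[0.149, 0.989, -0.001], [0.989, -0.149, 0.0], [0.0, -0.001, -1.0]]
force: [-0.5, 0.1, -2.7]
width: 0.0147
```

Emit:
move_arm:
  deltas:
    - [0.12, 0.48, 0, 0, -0.8]
    - [0.24, 0.97, 0, 0, -0.8]

```text
t: 4.45
ee_pos: [0.507, 0.0654, 0.1033]
orientation: [[0.148, 0.989, -0.001], [0.989, -0.148, -0.0], [-0.0, -0.001, -1.0]]
force: [0.1, -0.8, -0.4]
width: 0.0148
```

Emit:
move_arm:
  deltas:
    - [0.12, 0.48, 0, 0, -0.8]
    - [0.24, 0.97, 0, 0, -0.8]

```text
t: 4.7
ee_pos: [0.531, 0.1624, 0.1032]
orientation: [[0.148, 0.989, -0.001], [0.989, -0.148, -0.0], [-0.001, -0.001, -1.0]]
force: [0.7, -0.3, -1.2]
width: 0.0147
```

Emit:
move_arm:
  deltas:
    - [0.12, 0.48, 0, 0, -0.8]
    - [0.24, 0.97, 0, 0, -0.8]

```text
t: 4.95
ee_pos: [0.555, 0.2593, 0.103]
orientation: [[0.148, 0.989, -0.001], [0.989, -0.148, -0.001], [-0.001, -0.001, -1.0]]
force: [0.3, -0.4, -1.2]
width: 0.0148
```

Emit:
move_arm:
  deltas:
    - [0.12, 0.48, 0, 0, -0.8]
    - [0.22, 0.97, -0.1, 0, -0.8]
    - [0.22, 0.97, -0.2, 0, -0.8]
    - [0.22, 0.97, -0.2, 0, -0.8]

```text
t: 5.45
ee_pos: [0.5763, 0.3541, 0.082]
orientation: [[0.148, 0.989, -0.003], [0.989, -0.148, -0.002], [-0.002, -0.003, -1.0]]
force: [0.1, -0.3, -1.2]
width: 0.0147
```

Run:
```python
from h import *
s=robot.sense(); print(s['ee_pos'],s['orientation'][:,0],s['force'])
o=[]
for n in('top','scene'):
    im=shot(n,n+'2'); u,v=proj(n,(.572,.3145,.04)).astype(int)
    o.append(cv2.resize(im[max(0,v-65):v+65,u-65:u+65],(390,390),interpolation=cv2.INTER_CUBIC))
cv2.imwrite('pics/g2.png',np.hstack(o))
```

```text
[0.5763437  0.35414018 0.08203845] [ 0.14788217  0.98900242 -0.00225516] [ 0.06902119 -0.27132164 -1.22444781]
```

View pics/g2.png

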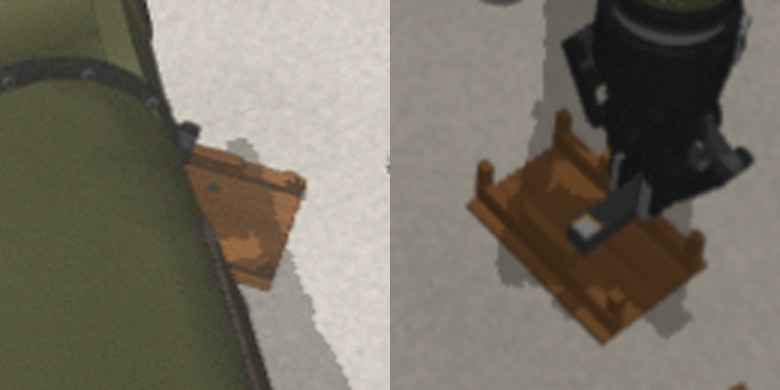

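Emit:
move_arm:
  deltas:
    - [0, 0, -0.2, 0, -0.8]
    - [0, 0, -0.35, 0, -0.8]
    - [0, 0, -0.43, 0, -0.8]
    - [0, 0, -0.47, 0, -0.8]
    - [0, 0, -0.49, 0, -0.8]
    - [0, 0, -0.5, 0, -0.8]
    - [0, 0, -0.51, 0, -0.8]
    - [0, 0, -0.51, 0, -0.8]

```text
t: 6.55
ee_pos: [0.5773, 0.3549, 0.0334]
orientation: [[0.148, 0.989, 0.0], [0.989, -0.148, 0.0], [0.0, 0.0, -1.0]]
force: [-0.3, -0.2, -1.9]
width: 0.0146
```

Emit:
move_arm:
  deltas:
    - [0, 0, -0.005, 0, -0.8]
    - [0, 0, -0.01, 0, -0.8]
    - [0, 0, -0.015, 0, -0.8]
    - [0, 0, -0.02, 0, -0.8]
    - [0, 0, -0.02, 0, -0.8]

```text
t: 7.18
ee_pos: [0.5772, 0.3548, 0.0312]
orientation: [[0.148, 0.989, -0.0], [0.989, -0.148, -0.0], [-0.0, -0.0, -1.0]]
force: [0.0, 0.1, -1.7]
width: 0.0149
```

Emit:
move_arm:
  deltas:
    - [0, 0, -0.005, 0, -0.8]
    - [0, 0, -0.01, 0, -0.8]
    - [0, 0, -0.015, 0, -0.8]
    - [0, 0, -0.02, 0, -0.8]
    - [0, 0, -0.025, 0, -0.8]
    - [0, 0, -0.025, 0, -0.8]

```text
t: 7.92
ee_pos: [0.5773, 0.3548, 0.0292]
orientation: [[0.148, 0.989, 0.0], [0.989, -0.148, 0.0], [0.0, 0.0, -1.0]]
force: [-3.0, -2.9, 3.8]
width: 0.0151
```

Contact at the expected height. Releasing, lifting, and going to the parting tool.

Emit:
move_arm:
  deltas:
    - [0, 0, 0, 0, -0.55]
    - [0, 0, 0, 0, -0.4]
    - [0, 0, 0, 0, -0.2]
    - [0, 0, 0, 0, -0.2]

```text
t: 8.43
ee_pos: [0.5773, 0.3549, 0.0287]
orientation: [[0.148, 0.989, 0.0], [0.989, -0.148, 0.0], [0.0, 0.0, -1.0]]
force: [0.2, -0.1, -0.5]
width: 0.0341
```

Emit:
move_arm:
  deltas:
    - [0, 0, 0.2, 0, -0.2]
    - [0, 0, 0.6, 0, -0.2]
    - [0, 0, 1, 0, -0.2]
    - [0, 0, 1, 0, -0.2]

```text
t: 8.93
ee_pos: [0.5787, 0.3557, 0.1343]
orientation: [[0.148, 0.989, 0.007], [0.989, -0.148, 0.004], [0.005, 0.006, -1.0]]
force: [0.1, 0.9, -0.0]
width: 0.0343
```

Run:
```python
from h import *
im=shot('scene','scene3'); u,v=proj('scene',(.572,.3145,.04)).astype(int)
cv2.imwrite('pics/g3.png',cv2.resize(im[max(0,v-65):v+65,u-65:u+65],(520,520),interpolation=cv2.INTER_CUBIC))
```

```text
(no output)
```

View pics/g3.png

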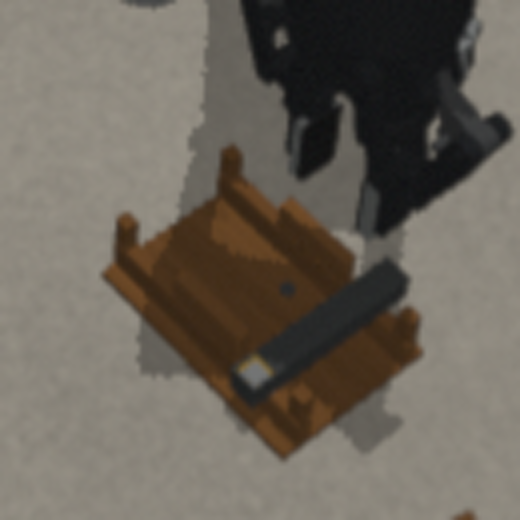

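Picture: the turning tool lies across both bars in the near bay, between the middle and end fingers.

Emit:
move_arm:
  deltas:
    - [-0.14, -0.44, 0, 0, -0.15]
    - [-0.28, -0.88, 0, 0.045, -0.15]

```text
t: 9.22
ee_pos: [0.5482, 0.2657, 0.1278]
orientation: [[0.076, 0.997, -0.002], [0.997, -0.076, -0.001], [-0.001, -0.001, -1.0]]
force: [0.2, -0.6, -0.4]
width: 0.0364
```

Emit:
move_arm:
  deltas:
    - [-0.14, -0.44, 0, 0, -0.15]
    - [-0.28, -0.88, 0, 0, -0.15]

```text
t: 9.48
ee_pos: [0.5202, 0.1774, 0.1282]
orientation: [[0.078, 0.997, -0.001], [0.997, -0.078, -0.0], [-0.0, -0.001, -1.0]]
force: [0.4, 0.8, 0.3]
width: 0.0362
```

Emit:
move_arm:
  deltas:
    - [-0.14, -0.44, 0, 0, -0.15]
    - [-0.28, -0.88, 0, 0, -0.15]

```text
t: 9.72
ee_pos: [0.4922, 0.0895, 0.1283]
orientation: [[0.078, 0.997, -0.001], [0.997, -0.078, -0.0], [-0.0, -0.001, -1.0]]
force: [-0.2, -1.0, 0.4]
width: 0.0364
```

Emit:
move_arm:
  deltas:
    - [-0.14, -0.44, 0, 0, -0.15]
    - [-0.28, -0.88, 0, 0, -0.15]

```text
t: 9.98
ee_pos: [0.4642, 0.0016, 0.1284]
orientation: [[0.078, 0.997, -0.001], [0.997, -0.078, 0.0], [-0.0, -0.001, -1.0]]
force: [0.2, -0.3, -0.1]
width: 0.0366
```

Emit:
move_arm:
  deltas:
    - [-0.14, -0.44, 0, 0, -0.15]
    - [-0.28, -0.88, 0, 0, -0.15]

```text
t: 10.22
ee_pos: [0.4362, -0.0863, 0.1284]
orientation: [[0.078, 0.997, -0.001], [0.997, -0.078, 0.0], [0.0, -0.001, -1.0]]
force: [1.1, -0.4, -0.4]
width: 0.0359
```

Emit:
move_arm:
  deltas:
    - [-0.14, -0.44, 0, 0, -0.15]
    - [-0.28, -0.88, 0, 0, -0.15]

```text
t: 10.48
ee_pos: [0.4082, -0.1743, 0.1285]
orientation: [[0.078, 0.997, -0.001], [0.997, -0.078, 0.0], [0.0, -0.001, -1.0]]
force: [0.6, -1.0, -0.1]
width: 0.0363
```

Emit:
move_arm:
  deltas:
    - [-0.14, -0.44, 0, 0, -0.15]
    - [-0.28, -0.88, -0.4, 0, -0.15]
    - [-0.28, -0.88, -0.7, 0, -0.15]
    - [-0.28, -0.88, -0.7, 0, -0.15]

```text
t: 10.98
ee_pos: [0.3799, -0.2604, 0.057]
orientation: [[0.079, 0.997, -0.004], [0.997, -0.079, 0.003], [0.003, -0.004, -1.0]]
force: [0.1, 0.0, 0.5]
width: 0.0361
```

Emit:
move_arm:
  deltas:
    - [0, -0.02, -0.25, 0, -0.15]
    - [0, -0.02, -0.4, 0, -0.15]
    - [0, -0.02, -0.5, 0, -0.15]
    - [0, -0.02, -0.54, 0, -0.15]
    - [0, -0.02, -0.54, 0, -0.15]

```text
t: 11.6
ee_pos: [0.3814, -0.2631, 0.005]
orientation: [[0.078, 0.997, 0.0], [0.997, -0.078, -0.0], [-0.0, 0.0, -1.0]]
force: [0.0, 0.1, -0.8]
width: 0.0362
```

Emit:
move_arm:
  deltas:
    - [0, 0, 0, 0, -0.8]
    - [0, 0, 0, 0, -0.8]
    - [0, 0, 0, 0, -0.8]
    - [0, 0, 0, 0, -0.8]
  force: 40

```text
t: 12.1
ee_pos: [0.3815, -0.2634, 0.0054]
orientation: [[0.078, 0.997, 0.001], [0.997, -0.078, -0.001], [-0.001, 0.001, -1.0]]
force: [-0.7, 1.6, 6.6]
width: 0.0148
```

Emit:
move_arm:
  deltas:
    - [0, 0, 0.2, 0, -0.8]
    - [0, 0, 0.6, 0, -0.8]
    - [0, 0, 1, 0, -0.8]
    - [0, 0, 1, 0, -0.8]

```text
t: 12.6
ee_pos: [0.3822, -0.2639, 0.1074]
orientation: [[0.078, 0.997, 0.004], [0.997, -0.078, -0.003], [-0.003, 0.004, -1.0]]
force: [0.2, 0.3, -1.7]
width: 0.0149
```

Emit:
move_arm:
  deltas:
    - [0.15, 0.45, 0, 0, -0.8]
    - [0.3, 0.9, 0, -0.042, -0.8]

```text
t: 12.85
ee_pos: [0.4109, -0.172, 0.1039]
orientation: [[0.146, 0.989, -0.001], [0.989, -0.146, 0.001], [0.0, -0.001, -1.0]]
force: [1.1, 0.4, -1.1]
width: 0.0145
```

Emit:
move_arm:
  deltas:
    - [0.15, 0.45, 0, 0, -0.8]
    - [0.3, 0.9, 0, 0, -0.8]

```text
t: 13.1
ee_pos: [0.4411, -0.0816, 0.1039]
orientation: [[0.144, 0.99, -0.001], [0.99, -0.144, 0.0], [0.0, -0.001, -1.0]]
force: [0.8, -0.9, -1.8]
width: 0.0145
```

Emit:
move_arm:
  deltas:
    - [0.15, 0.45, 0, 0, -0.8]
    - [0.3, 0.9, 0, 0, -0.8]

```text
t: 13.35
ee_pos: [0.4711, 0.0084, 0.1038]
orientation: [[0.143, 0.99, -0.001], [0.99, -0.143, 0.0], [-0.0, -0.001, -1.0]]
force: [0.0, -0.2, -1.2]
width: 0.015
```

Emit:
move_arm:
  deltas:
    - [0.15, 0.45, 0, 0, -0.8]
    - [0.3, 0.9, 0, 0, -0.8]

```text
t: 13.6
ee_pos: [0.5011, 0.0984, 0.1037]
orientation: [[0.143, 0.99, -0.001], [0.99, -0.143, -0.0], [-0.0, -0.001, -1.0]]
force: [0.4, -0.6, -0.5]
width: 0.0146
```

Emit:
move_arm:
  deltas:
    - [0.15, 0.45, 0, 0, -0.8]
    - [0.3, 0.9, 0, 0, -0.8]

```text
t: 13.85
ee_pos: [0.5311, 0.1883, 0.1035]
orientation: [[0.143, 0.99, -0.002], [0.99, -0.143, -0.0], [-0.001, -0.001, -1.0]]
force: [0.6, -0.1, -2.1]
width: 0.0143
```

Emit:
move_arm:
  deltas:
    - [0.15, 0.45, 0, 0, -0.8]
    - [0.3, 0.89, -0.1, 0, -0.8]
    - [0.3, 0.89, -0.2, 0, -0.8]
    - [0.3, 0.89, -0.2, 0, -0.8]
    - [0.3, 0.89, -0.2, 0, -0.8]

```text
t: 14.48
ee_pos: [0.5612, 0.2749, 0.0848]
orientation: [[0.144, 0.99, -0.0], [0.99, -0.144, -0.0], [-0.0, -0.0, -1.0]]
force: [-0.2, -0.4, -1.7]
width: 0.0148
```

Emit:
move_arm:
  deltas:
    - [0, 0.01, -0.2, 0, -0.8]
    - [0, 0.01, -0.35, 0, -0.8]
    - [0, 0.01, -0.43, 0, -0.8]
    - [0, 0.01, -0.47, 0, -0.8]
    - [0, 0.01, -0.5, 0, -0.8]
    - [0, 0.01, -0.52, 0, -0.8]
    - [0, 0.01, -0.53, 0, -0.8]
    - [0, 0.01, -0.53, 0, -0.8]

```text
t: 15.48
ee_pos: [0.5613, 0.2769, 0.0319]
orientation: [[0.143, 0.99, 0.0], [0.99, -0.143, 0.0], [0.0, 0.0, -1.0]]
force: [0.3, -1.1, -2.0]
width: 0.0146
```

Emit:
move_arm:
  deltas:
    - [0, 0, -0.005, 0, -0.8]
    - [0, 0, -0.01, 0, -0.8]
    - [0, 0, -0.015, 0, -0.8]
    - [0, 0, -0.015, 0, -0.8]

```text
t: 15.98
ee_pos: [0.5612, 0.2769, 0.0302]
orientation: [[0.143, 0.99, -0.0], [0.99, -0.143, -0.0], [-0.0, -0.0, -1.0]]
force: [0.1, 0.3, -1.5]
width: 0.0148
```

Emit:
move_arm:
  deltas:
    - [0, 0, -0.003, 0, -0.8]
    - [0, 0, -0.006, 0, -0.8]
    - [0, 0, -0.009, 0, -0.8]
    - [0, 0, -0.012, 0, -0.8]
    - [0, 0, -0.012, 0, -0.8]

```text
t: 16.6
ee_pos: [0.5613, 0.2769, 0.0294]
orientation: [[0.143, 0.99, 0.0], [0.99, -0.143, 0.0], [0.0, 0.0, -1.0]]
force: [-2.6, -1.0, 4.6]
width: 0.0148
```

Emit:
move_arm:
  deltas:
    - [0, 0, 0, 0, -0.55]
    - [0, 0, 0, 0, -0.4]
    - [0, 0, 0, 0, -0.2]
    - [0, 0, 0, 0, -0.2]

```text
t: 17.1
ee_pos: [0.5612, 0.2769, 0.029]
orientation: [[0.143, 0.99, 0.0], [0.99, -0.143, -0.0], [-0.0, 0.0, -1.0]]
force: [-0.1, 0.1, -0.3]
width: 0.0342
```

Emit:
move_arm:
  deltas:
    - [0, 0, 0.2, 0, -0.2]
    - [0, 0, 0.6, 0, -0.2]
    - [0, 0, 1, 0, -0.2]
    - [0, 0, 1, 0, -0.2]

```text
t: 17.6
ee_pos: [0.5627, 0.2775, 0.1341]
orientation: [[0.143, 0.99, 0.007], [0.99, -0.143, 0.003], [0.004, 0.006, -1.0]]
force: [-0.5, 0.2, -0.1]
width: 0.0346
```

Emit:
move_arm:
  deltas:
    - [-0.45, 0, 0, 0, 0.8]
    - [-0.9, 0, 0, 0, 0.9]

```text
t: 17.85
ee_pos: [0.4698, 0.2765, 0.1289]
orientation: [[0.144, 0.99, -0.001], [0.99, -0.144, -0.0], [-0.0, -0.0, -1.0]]
force: [0.8, 1.1, 0.4]
width: 0.0693
```

Emit:
move_arm:
  deltas:
    - [-0.45, 0, 0, 0, 0.9]
    - [-0.85, 0, 0, 0, 0.9]
    - [-0.85, 0, 0, 0, 0.9]
    - [-0.85, 0, 0, 0, 0.9]

```text
t: 18.35
ee_pos: [0.3867, 0.277, 0.1295]
orientation: [[0.143, 0.99, 0.001], [0.99, -0.143, 0.0], [0.0, 0.001, -1.0]]
force: [1.0, 0.0, 0.6]
width: 0.0813
```

Run:
```python
from h import *
print(robot.sense()['ee_pos'])
im=shot('scene','scene4'); u,v=proj('scene',(.50,.29,.04)).astype(int); print(u,v)
cv2.imwrite('pics/g4.png',cv2.resize(im[v-110:v+90,u-130:u+130],(780,600),interpolation=cv2.INTER_CUBIC))
```

```text
[0.38670821 0.27701213 0.1294691 ]
389 296
```

View pics/g4.png

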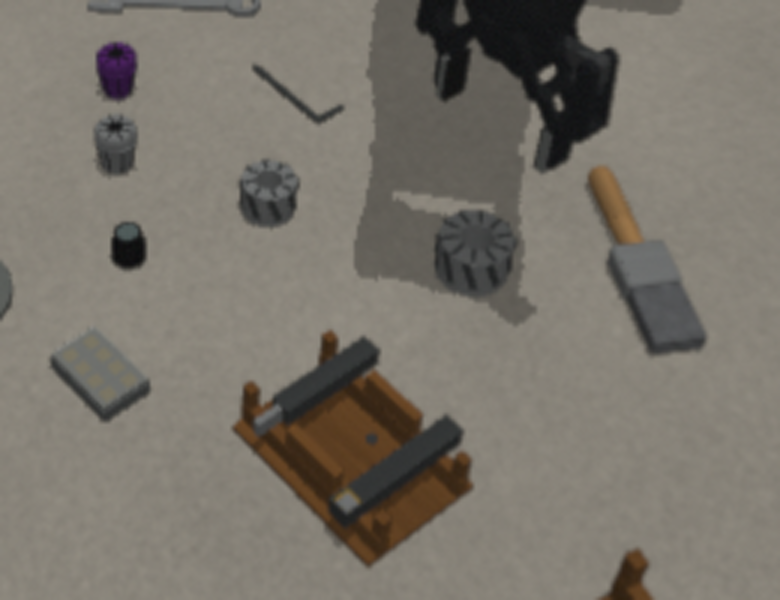

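Picture: both tools lie across both bars, one per bay. Gripper now sits above the large mill; gripping it.

Emit:
move_arm:
  deltas:
    - [0, 0, -0.4, 0, 0.9]
    - [0, 0, -0.8, 0, 0.9]

```text
t: 18.65
ee_pos: [0.3872, 0.2768, 0.0481]
orientation: [[0.144, 0.99, 0.001], [0.99, -0.144, 0.001], [0.001, 0.001, -1.0]]
force: [0.7, 0.6, -0.5]
width: 0.0809
```

Emit:
move_arm:
  deltas:
    - [0, 0, -0.2, 0, 0.9]
    - [0, 0, -0.35, 0, 0.9]
    - [0, 0, -0.43, 0, 0.9]
    - [0, 0, -0.43, 0, 0.9]

```text
t: 19.15
ee_pos: [0.3864, 0.2769, 0.006]
orientation: [[0.143, 0.99, -0.0], [0.99, -0.143, -0.0], [-0.0, -0.0, -1.0]]
force: [0.7, -0.6, 0.6]
width: 0.0813
```

Emit:
move_arm:
  deltas:
    - [0, 0, 0, 0, 0.4]
    - [0, 0, 0, 0, 0.1]
    - [0, 0, 0, 0, 0.1]
    - [0, 0, 0, 0, 0.1]
    - [0, 0, 0, 0, 0.1]
  force: 50

```text
t: 19.77
ee_pos: [0.3866, 0.277, 0.0071]
orientation: [[0.143, 0.99, 0.001], [0.99, -0.143, 0.0], [0.001, 0.001, -1.0]]
force: [-3.1, -2.9, 9.2]
width: 0.0533
```

Emit:
move_arm:
  deltas:
    - [0, 0, 0.2, 0, 0.1]
    - [0, 0, 0.6, 0, 0.1]
    - [0, 0, 1, 0, 0.1]
    - [0, 0, 1, 0, 0.1]

```text
t: 20.27
ee_pos: [0.3873, 0.2775, 0.1087]
orientation: [[0.143, 0.99, 0.005], [0.99, -0.143, 0.003], [0.003, 0.004, -1.0]]
force: [0.6, -1.3, -5.1]
width: 0.0536
```

Run:
```python
from h import *
print(ray('top',371.9,168.5,.084),ray('scene',237.8,257.8,.084),ray('scene',240.5,287,.016))
im=cv2.imread('pics/scene0.png'); cv2.imwrite('pics/p.png',cv2.resize(im[245:305,212:275],None,fx=9,fy=9,interpolation=cv2.INTER_CUBIC))
for n in('top','scene'): print(n,proj(n,(.6605,.018,.085)),proj(n,(.6605,.018,.008)))
```

```text
[0.65858363 0.01872869 0.084     ] [0.66074053 0.02171954 0.084     ] [0.67576045 0.03514302 0.016     ]
top [372.40470986 167.54052982] [368.40852876 179.7271355 ]
scene [236.65309734 256.49002208] [241.27634705 281.19998186]
```

View pics/p.png

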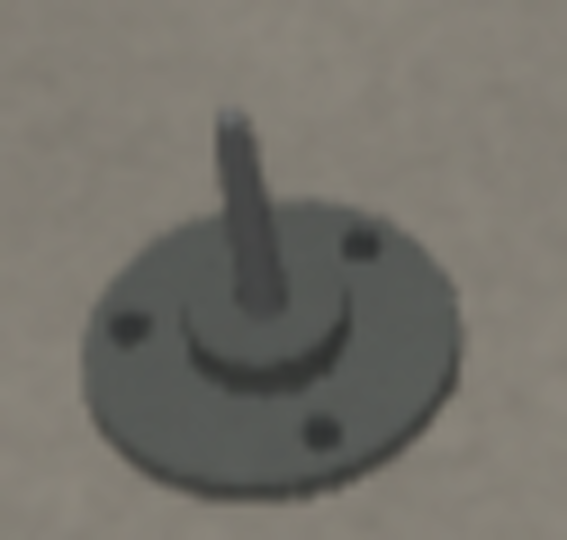

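Picture: pin tip at crop (232,108), i.e. px (237.8,257), within about 1 px of the prediction from the foot centre. Post at about (.660,.019).

Emit:
move_arm:
  deltas:
    - [0.2, -0.2, 0.2, 0, 0.1]
    - [0.5, -0.45, 0.2, 0, 0.1]
    - [0.91, -0.86, 0.2, 0, 0.1]

```text
t: 20.65
ee_pos: [0.4773, 0.1904, 0.1251]
orientation: [[0.141, 0.99, -0.001], [0.99, -0.141, -0.0], [-0.0, -0.001, -1.0]]
force: [1.4, 1.5, -3.8]
width: 0.0532
```

Emit:
move_arm:
  deltas:
    - [0.45, -0.43, 0, 0, 0.1]
    - [0.91, -0.86, 0, 0, 0.1]
    - [0.91, -0.86, 0, 0, 0.1]

```text
t: 21.02
ee_pos: [0.5696, 0.1018, 0.1241]
orientation: [[0.147, 0.989, -0.002], [0.989, -0.147, -0.001], [-0.001, -0.002, -1.0]]
force: [0.1, 0.6, -4.1]
width: 0.0535
```

Emit:
move_arm:
  deltas:
    - [0.45, -0.43, 0, 0, 0.1]
    - [0.75, -0.7, 0, 0, 0.1]
    - [0.91, -0.86, 0, 0, 0.1]
    - [0.91, -0.86, 0, 0, 0.1]
    - [0.91, -0.86, 0, 0, 0.1]

```text
t: 21.65
ee_pos: [0.6584, 0.0198, 0.1251]
orientation: [[0.143, 0.99, -0.002], [0.99, -0.143, 0.0], [-0.0, -0.002, -1.0]]
force: [-1.0, 0.9, -3.5]
width: 0.0533
```

Run:
```python
from h import *
s=robot.sense(); print(s['ee_pos'],s['force'])
o=[]
for n in('top','scene'):
    im=shot(n,n+'5'); u,v=proj(n,(.66,.019,.09)).astype(int)
    o.append(cv2.resize(im[v-45:v+45,u-45:u+45],(400,400),interpolation=cv2.INTER_CUBIC))
cv2.imwrite('pics/g5.png',np.hstack(o))
```

```text
[0.65835451 0.01977157 0.12505304] [-1.04542791  0.90623393 -3.51467838]
```

View pics/g5.png

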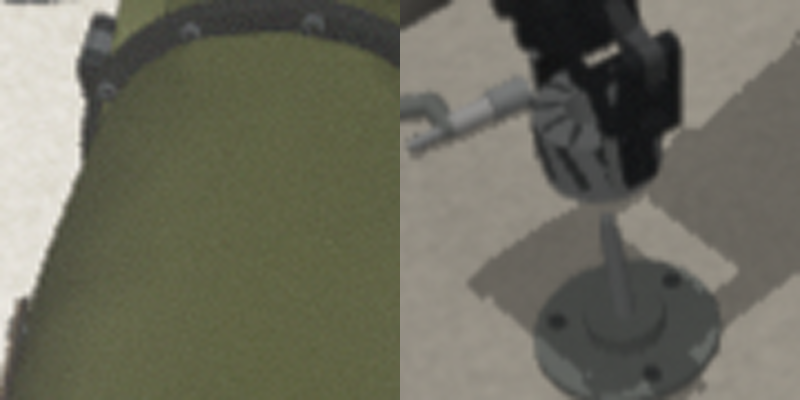

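Scene half: the pin tip at (607,213) lines up with the mill's underside centre, about (602,175). Lowering in stages.

Emit:
move_arm:
  deltas:
    - [0.01, 0, -0.15, 0, 0.1]
    - [0.01, 0, -0.25, 0, 0.1]
    - [0.01, 0, -0.35, 0, 0.1]
    - [0.01, 0, -0.45, 0, 0.1]
    - [0.01, 0, -0.5, 0, 0.1]

```text
t: 22.38
ee_pos: [0.66, 0.0188, 0.0752]
orientation: [[0.143, 0.99, -0.001], [0.99, -0.143, 0.0], [-0.0, -0.001, -1.0]]
force: [0.4, 0.9, -3.7]
width: 0.0532
```

Emit:
move_arm:
  deltas:
    - [0, 0, -0.1, 0, 0.1]
    - [0, 0, -0.2, 0, 0.1]
    - [0, 0, -0.3, 0, 0.1]
    - [0, 0, -0.37, 0, 0.1]
    - [0, 0, -0.42, 0, 0.1]
    - [0, 0, -0.43, 0, 0.1]
    - [0, 0, -0.43, 0, 0.1]

```text
t: 23.25
ee_pos: [0.6603, 0.0189, 0.0333]
orientation: [[0.143, 0.99, 0.0], [0.99, -0.143, -0.0], [0.0, 0.0, -1.0]]
force: [-0.3, -0.1, -4.0]
width: 0.0531
```

Emit:
move_arm:
  deltas:
    - [0, 0, -0.01, 0, 0.1]
    - [0, 0, -0.02, 0, 0.1]
    - [0, 0, -0.03, 0, 0.1]
    - [0, 0, -0.04, 0, 0.1]
    - [0, 0, -0.045, 0, 0.1]
    - [0, 0, -0.05, 0, 0.1]
    - [0, 0, -0.05, 0, 0.1]

```text
t: 24.12
ee_pos: [0.6602, 0.0189, 0.0281]
orientation: [[0.143, 0.99, -0.0], [0.99, -0.143, -0.0], [-0.0, -0.0, -1.0]]
force: [-0.2, 0.0, -4.3]
width: 0.053
```

Emit:
move_arm:
  deltas:
    - [0, 0, -0.004, 0, 0.1]
    - [0, 0, -0.008, 0, 0.1]
    - [0, 0, -0.012, 0, 0.1]
    - [0, 0, -0.016, 0, 0.1]
    - [0, 0, -0.016, 0, 0.1]

```text
t: 24.75
ee_pos: [0.6603, 0.0188, 0.0273]
orientation: [[0.143, 0.99, 0.0], [0.99, -0.143, -0.0], [0.0, 0.0, -1.0]]
force: [-6.1, -0.7, 6.5]
width: 0.0537
```

Emit:
move_arm:
  deltas:
    - [0, 0, 0, 0, 0.35]
    - [0, 0, 0, 0, 0.5]
    - [0, 0, 0, 0, 0.6]
    - [0, 0, 0, 0, 0.6]

```text
t: 25.25
ee_pos: [0.6603, 0.0189, 0.0265]
orientation: [[0.143, 0.99, 0.0], [0.99, -0.143, 0.0], [0.0, 0.0, -1.0]]
force: [-0.3, 0.5, -0.0]
width: 0.0684
```

Emit:
move_arm:
  deltas:
    - [0, 0, 0.1, 0, 0.6]
    - [0, 0, 0.4, 0, 0.6]
    - [0, 0, 0.8, 0, 0.6]
    - [0, 0, 1, 0, 0.6]
    - [0, 0, 1, 0, 0.6]

```text
t: 25.88
ee_pos: [0.6607, 0.0188, 0.1278]
orientation: [[0.143, 0.99, 0.002], [0.99, -0.143, -0.0], [0.0, 0.002, -1.0]]
force: [0.5, -0.4, 0.2]
width: 0.0682
```

Emit:
move_arm:
  deltas:
    - [-0.36, 0.18, 0, 0, 0.6]
    - [-0.73, 0.36, 0, 0, 0.6]

```text
t: 26.12
ee_pos: [0.5854, 0.0551, 0.1243]
orientation: [[0.144, 0.99, -0.003], [0.99, -0.144, -0.0], [-0.0, -0.003, -1.0]]
force: [0.6, -0.0, 0.8]
width: 0.0685
```

Emit:
move_arm:
  deltas:
    - [-0.36, 0.18, 0, 0, 0.6]
    - [-0.73, 0.36, 0, 0, 0.6]

```text
t: 26.38
ee_pos: [0.5123, 0.0912, 0.1248]
orientation: [[0.143, 0.99, -0.003], [0.99, -0.143, -0.0], [-0.001, -0.002, -1.0]]
force: [0.8, 0.0, 0.2]
width: 0.0683
```

Emit:
move_arm:
  deltas:
    - [-0.36, 0.18, 0, 0, 0.6]
    - [-0.73, 0.36, -0.2, 0, 0.6]
    - [-0.73, 0.36, -0.6, 0, 0.6]
    - [-0.73, 0.36, -0.6, 0, 0.6]
    - [-0.73, 0.36, -0.6, 0, 0.6]

```text
t: 27.0
ee_pos: [0.4416, 0.1268, 0.0669]
orientation: [[0.144, 0.99, -0.0], [0.99, -0.144, -0.0], [-0.0, -0.0, -1.0]]
force: [0.9, 0.1, 0.4]
width: 0.0682
```

Run:
```python
from h import *
s=robot.sense(); print(s['ee_pos'],s['force'])
n='scene'; im=shot(n,n+'6'); u,v=proj(n,(.55,.07,.04)).astype(int)
cv2.imwrite('pics/g6.png',cv2.resize(im[v-75:v+75,u-90:u+90],(720,600),interpolation=cv2.INTER_CUBIC))
```

```text
[0.44162441 0.12675124 0.06692958] [0.93575095 0.14416611 0.3504509 ]
```

View pics/g6.png

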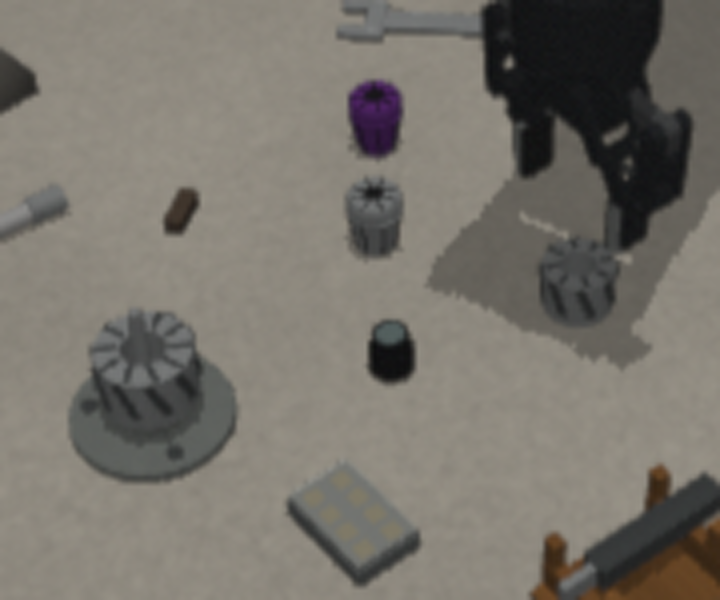

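Picture: the large mill is seated with the pin through its bore; the gripper is over the small mill.

Emit:
move_arm:
  deltas:
    - [0, 0, -0.3, 0, 0.6]
    - [0, 0, -0.5, 0, 0.6]
    - [0, 0, -0.58, 0, 0.6]
    - [0, 0, -0.61, 0, 0.6]
    - [0, 0, -0.61, 0, 0.6]

```text
t: 27.68
ee_pos: [0.4417, 0.1269, 0.0061]
orientation: [[0.143, 0.99, 0.001], [0.99, -0.143, 0.0], [0.0, 0.001, -1.0]]
force: [-0.2, 0.4, -0.5]
width: 0.0684
```

Emit:
move_arm:
  deltas:
    - [0, 0, 0, 0, 0.1]
    - [0, 0, 0, 0, -0.2]
    - [0, 0, 0, 0, -0.2]
    - [0, 0, 0, 0, -0.2]
    - [0, 0, 0, 0, -0.2]
  force: 45

```text
t: 28.3
ee_pos: [0.4416, 0.1269, 0.0063]
orientation: [[0.143, 0.99, 0.001], [0.99, -0.143, 0.0], [0.0, 0.001, -1.0]]
force: [-2.8, -0.3, 9.7]
width: 0.0411
```

Emit:
move_arm:
  deltas:
    - [0, 0, 0.2, 0, -0.2]
    - [0, 0, 0.6, 0, -0.2]
    - [0, 0, 1, 0, -0.2]
    - [0, 0, 1, 0, -0.2]

```text
t: 28.8
ee_pos: [0.4424, 0.1271, 0.108]
orientation: [[0.143, 0.99, 0.005], [0.99, -0.143, 0.001], [0.002, 0.005, -1.0]]
force: [0.1, -0.1, -2.3]
width: 0.0408
```

Emit:
move_arm:
  deltas:
    - [0.25, -0.13, 0.2, 0, -0.2]
    - [0.73, -0.36, 0.2, 0, -0.2]

```text
t: 29.05
ee_pos: [0.5147, 0.091, 0.1259]
orientation: [[0.142, 0.99, 0.001], [0.99, -0.142, 0.0], [0.0, 0.001, -1.0]]
force: [0.5, 0.2, -1.5]
width: 0.041
```

Emit:
move_arm:
  deltas:
    - [0.36, -0.18, 0, 0, -0.2]
    - [0.73, -0.36, 0, 0, -0.2]

```text
t: 29.3
ee_pos: [0.5878, 0.0541, 0.1238]
orientation: [[0.143, 0.99, -0.002], [0.99, -0.143, -0.0], [-0.0, -0.002, -1.0]]
force: [1.5, 0.2, -1.9]
width: 0.0408
```

Emit:
move_arm:
  deltas:
    - [0.36, -0.18, 0, 0, -0.2]
    - [0.6, -0.3, 0, 0, -0.2]
    - [0.73, -0.36, 0, 0, -0.2]
    - [0.73, -0.36, 0, 0, -0.2]
    - [0.73, -0.36, 0, 0, -0.2]
    - [0.73, -0.36, 0, 0, -0.2]

```text
t: 30.05
ee_pos: [0.6597, 0.0193, 0.1253]
orientation: [[0.143, 0.99, -0.0], [0.99, -0.143, 0.0], [-0.0, -0.0, -1.0]]
force: [-0.2, -0.6, -1.2]
width: 0.041
```

Run:
```python
from h import *
s=robot.sense(); print(s['ee_pos'],s['force'])
n='scene'; im=shot(n,n+'7'); u,v=proj(n,(.66,.019,.09)).astype(int); print(proj(n,(.66,.019,.086)))
cv2.imwrite('pics/g7.png',cv2.resize(im[v-40:v+40,u-40:u+40],(600,600),interpolation=cv2.INTER_CUBIC))
```

```text
[0.65974008 0.01926058 0.12533866] [-0.20222441 -0.61111234 -1.24612075]
[237.09613883 256.26510876]
```

View pics/g7.png

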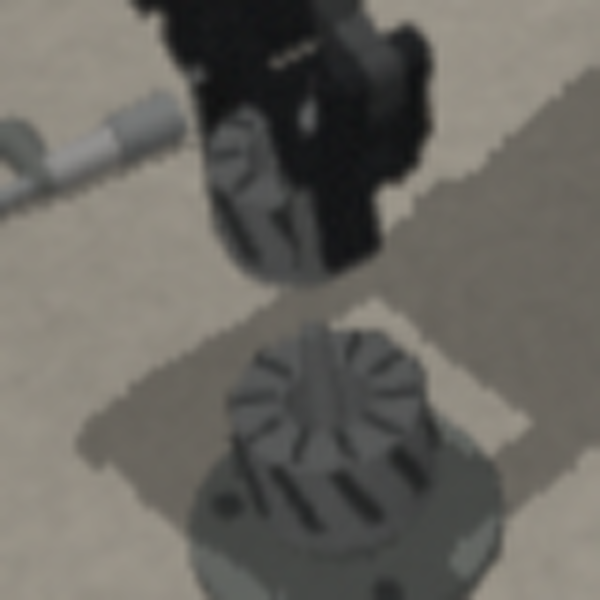

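Run:
```python
from h import *
n='scene'; u,v=proj(n,(.66,.019,.09)).astype(int)
f=lambda p:(proj(n,p)-[u-40,v-40])*7.5
print('cutter bottom',f((.6597,.0193,.1192)),'pin tip',f((.66,.019,.086)),'LC top',f((.66,.019,.056)))
for d in((.003,0,0),(0,.003,0)): print(f((.66+d[0],.019+d[1],.086))-f((.66,.019,.086)))
```

```text
cutter bottom [293.78359993 230.61739527] pin tip [308.22104124 316.98831574] LC top [322.10170972 391.62186478]
[-8.57765832  5.882853  ]
[7.12238213 5.49978516]
```

Relative check: the pin tip sits about 3 mm to +y of where I assumed. I'll correct +2 mm in y before lowering.

Emit:
move_arm:
  deltas:
    - [0, 0.02, -0.05, 0, -0.2]
    - [0, 0.02, -0.15, 0, -0.2]
    - [0, 0.02, -0.25, 0, -0.2]
    - [0, 0.02, -0.35, 0, -0.2]
    - [0, 0.02, -0.45, 0, -0.2]
    - [0, 0.02, -0.52, 0, -0.2]
    - [0, 0.02, -0.56, 0, -0.2]
    - [0, 0.02, -0.56, 0, -0.2]

```text
t: 31.1
ee_pos: [0.6602, 0.0209, 0.0693]
orientation: [[0.143, 0.99, -0.0], [0.99, -0.143, -0.0], [-0.0, -0.0, -1.0]]
force: [-0.4, 0.4, -1.7]
width: 0.0405
```

Emit:
move_arm:
  deltas:
    - [0, 0, -0.01, 0, -0.2]
    - [0, 0, -0.02, 0, -0.2]
    - [0, 0, -0.03, 0, -0.2]
    - [0, 0, -0.04, 0, -0.2]
    - [0, 0, -0.05, 0, -0.2]
    - [0, 0, -0.05, 0, -0.2]

```text
t: 31.85
ee_pos: [0.6602, 0.0209, 0.0644]
orientation: [[0.143, 0.99, -0.0], [0.99, -0.143, -0.0], [-0.0, -0.0, -1.0]]
force: [-0.4, 0.1, -2.2]
width: 0.0408
```

Emit:
move_arm:
  deltas:
    - [0, 0, -0.004, 0, -0.2]
    - [0, 0, -0.008, 0, -0.2]
    - [0, 0, -0.012, 0, -0.2]
    - [0, 0, -0.016, 0, -0.2]
    - [0, 0, -0.016, 0, -0.2]

```text
t: 32.48
ee_pos: [0.6602, 0.0209, 0.0628]
orientation: [[0.143, 0.99, -0.0], [0.99, -0.143, 0.0], [-0.0, -0.0, -1.0]]
force: [0.7, -0.2, -2.2]
width: 0.0406
```

Emit:
move_arm:
  deltas:
    - [0, 0, -0.004, 0, -0.2]
    - [0, 0, -0.007, 0, -0.2]
    - [0, 0, -0.01, 0, -0.2]
    - [0, 0, -0.01, 0, -0.2]

```text
t: 32.98
ee_pos: [0.6604, 0.0209, 0.0624]
orientation: [[0.143, 0.99, 0.001], [0.99, -0.143, -0.0], [0.0, 0.001, -1.0]]
force: [-3.7, -1.0, 5.5]
width: 0.0407
```

Emit:
move_arm:
  deltas:
    - [0, 0, 0, 0, 0.1]
    - [0, 0, 0, 0, 0.25]
    - [0, 0, 0, 0, 0.35]
    - [0, 0, 0, 0, 0.35]

```text
t: 33.48
ee_pos: [0.6602, 0.0209, 0.0618]
orientation: [[0.143, 0.99, -0.0], [0.99, -0.143, 0.0], [-0.0, -0.0, -1.0]]
force: [0.8, 0.4, 1.2]
width: 0.058
```

Emit:
move_arm:
  deltas:
    - [0, 0, 0.1, 0, 0.35]
    - [0, 0, 0.3, 0, 0.35]
    - [0, 0, 0.6, 0, 0.35]
    - [0, 0, 0.8, 0, 0.35]
    - [0, 0, 0.8, 0, 0.35]

```text
t: 34.1
ee_pos: [0.6609, 0.0209, 0.1441]
orientation: [[0.143, 0.99, 0.003], [0.99, -0.143, -0.0], [0.0, 0.003, -1.0]]
force: [-0.2, 0.4, -0.4]
width: 0.0578
```

Emit:
move_arm:
  deltas:
    - [-0.2, 0, 0, -0.11, 0.3]
    - [-0.5, -0.05, 0, -0.22, 0.2]
    - [-0.87, -0.05, 0, -0.33, 0.2]
    - [-0.87, -0.05, 0, -0.44, 0.2]
    - [-0.87, -0.05, 0, -0.55, 0.2]
    - [-0.87, -0.05, 0, -0.66, 0.2]
    - [-0.87, -0.05, 0, -0.77, 0.2]
    - [-0.87, -0.05, 0, -0.83, 0.2]

```text
t: 35.1
ee_pos: [0.5728, 0.0158, 0.1408]
orientation: [[0.993, 0.119, -0.002], [0.119, -0.993, 0.0], [-0.002, -0.0, -1.0]]
force: [-0.5, -0.4, -0.7]
width: 0.0516
```

Emit:
move_arm:
  deltas:
    - [-0.4, 0, 0, 0, 0.2]
    - [-0.86, -0.06, -0.3, 0, 0.2]
    - [-0.86, -0.06, -0.6, 0, 0.2]
    - [-0.86, -0.06, -0.6, 0, 0.2]
    - [-0.86, -0.06, -0.6, 0, 0.2]

```text
t: 35.72
ee_pos: [0.4879, 0.0099, 0.0825]
orientation: [[0.992, 0.123, 0.001], [0.123, -0.992, -0.0], [0.001, 0.0, -1.0]]
force: [-0.7, 0.3, 0.7]
width: 0.0514
```

Run:
```python
from h import *
s=robot.sense(); print(s['ee_pos'],s['force'])
n='scene'; im=shot(n,n+'8'); u,v=proj(n,(.58,.01,.05)).astype(int)
cv2.imwrite('pics/g8.png',cv2.resize(im[v-75:v+75,u-80:u+80],(640,600),interpolation=cv2.INTER_CUBIC))
```

```text
[0.48785636 0.00986908 0.08253422] [-0.6940139   0.30822309  0.66256684]
```

View pics/g8.png

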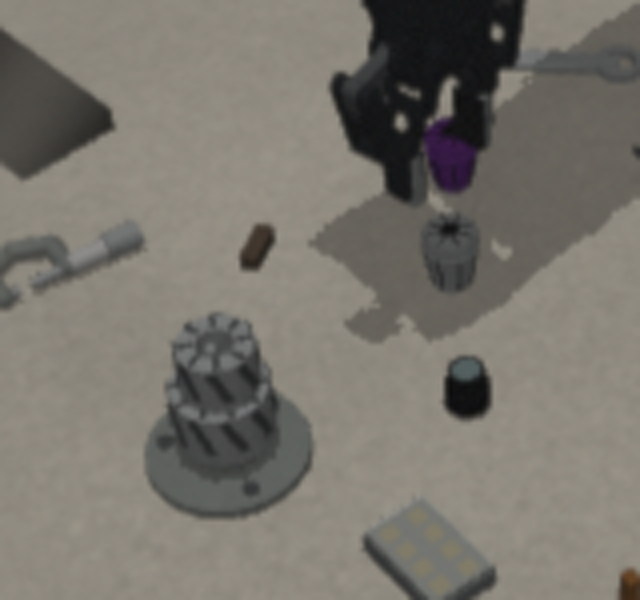

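Picture: the small mill is stacked squarely on the large one, and the gripper is over the bright collet. Gripping it.

Emit:
move_arm:
  deltas:
    - [0, 0, -0.3, 0, 0.2]
    - [0, 0, -0.5, 0, 0.2]
    - [0, 0, -0.62, 0, 0.2]
    - [0, 0, -0.69, 0, 0.2]
    - [0, 0, -0.69, 0, 0.2]

```text
t: 36.4
ee_pos: [0.4874, 0.0099, 0.013]
orientation: [[0.992, 0.123, 0.0], [0.123, -0.992, -0.0], [0.0, 0.0, -1.0]]
force: [-0.2, 1.1, 0.6]
width: 0.051
```

Emit:
move_arm:
  deltas:
    - [0, 0, 0, 0, 0]
    - [0, 0, 0, 0, -0.2]
    - [0, 0, 0, 0, -0.4]
    - [0, 0, 0, 0, -0.4]
    - [0, 0, 0, 0, -0.4]
  force: 40

```text
t: 37.02
ee_pos: [0.4873, 0.0098, 0.0134]
orientation: [[0.992, 0.123, 0.0], [0.123, -0.992, -0.0], [0.0, 0.0, -1.0]]
force: [-2.3, -0.4, 5.2]
width: 0.0311
```

Emit:
move_arm:
  deltas:
    - [0, 0, 0.15, 0, -0.4]
    - [0, 0, 0.4, 0, -0.4]
    - [0, 0, 0.8, 0, -0.4]
    - [0, 0, 0.8, 0, -0.4]

```text
t: 37.52
ee_pos: [0.4887, 0.0098, 0.0963]
orientation: [[0.992, 0.123, 0.006], [0.123, -0.992, -0.0], [0.006, 0.001, -1.0]]
force: [-0.5, 0.4, -2.0]
width: 0.0312
```

Run:
```python
from m import *
# block: corners & seated collet from the first pictures
w=world('top',blob('top',(.57,-.307,.016),45,'dark'),.016); r=cv2.minAreaRect((w*1000).astype(np.float32)); print(r)
im=I['top'].astype(int); g=im.sum(2)//3
k=np.zeros(g.shape,np.uint8); k[222:252,514:545]=1
m=((g>95)&(k>0)&(im[...,2]-im[...,0]<5)).astype(np.uint8)*255
cs,_=cv2.findContours(m,cv2.RETR_EXTERNAL,cv2.CHAIN_APPROX_NONE); c=max(cs,key=cv2.contourArea)
print(cv2.boundingRect(c),cen(c),ray('top',*cen(c),.04))
print('predicted seat top',proj('top',(.570,-.3395,.046)),'scene',proj('scene',(.570,-.3395,.046)))
```

```text
((568.91845703125, -306.33502197265625), (133.67794799804688, 73.0640640258789), 89.29668426513672)
(523, 231, 14, 14) (529.1890547263681, 237.27860696517413) [ 0.5719 -0.3445  0.04  ]
predicted seat top [528.1756 237.2109] scene [175.8179 178.1427]
```

Emit:
move_arm:
  deltas:
    - [0.13, -0.47, 0, 0, -0.4]
    - [0.27, -0.95, 0, 0, -0.4]

```text
t: 37.78
ee_pos: [0.5143, -0.086, 0.0928]
orientation: [[0.992, 0.124, -0.0], [0.124, -0.992, 0.0], [-0.0, -0.0, -1.0]]
force: [0.9, 0.1, -0.7]
width: 0.031
```

Emit:
move_arm:
  deltas:
    - [0.13, -0.47, 0, 0, -0.4]
    - [0.27, -0.95, 0, 0, -0.4]

```text
t: 38.02
ee_pos: [0.5412, -0.1816, 0.0925]
orientation: [[0.992, 0.123, -0.001], [0.123, -0.992, 0.0], [-0.001, -0.0, -1.0]]
force: [-0.3, 1.5, -0.8]
width: 0.0311
```

Emit:
move_arm:
  deltas:
    - [0.13, -0.47, 0, 0, -0.4]
    - [0.28, -0.95, -0.2, 0, -0.4]
    - [0.28, -0.95, -0.4, 0, -0.4]
    - [0.28, -0.95, -0.4, 0, -0.4]
    - [0.28, -0.95, -0.4, 0, -0.4]

```text
t: 38.65
ee_pos: [0.5694, -0.2743, 0.0536]
orientation: [[0.992, 0.124, 0.0], [0.124, -0.992, -0.0], [0.0, 0.0, -1.0]]
force: [0.2, -0.9, -0.6]
width: 0.0309
```

Run:
```python
from h import *
s=robot.sense(); print(s['ee_pos'],s['force'])
n='scene'; im=shot(n,n+'9'); u,v=proj(n,(.57,-.29,.03)).astype(int)
S=7.5; f=lambda p:tuple(int(t) for t in (proj(n,p)-[u-40,v-40])*S+S/2)
b=cv2.resize(im[v-40:v+40,u-40:u+40],(600,600),interpolation=cv2.INTER_CUBIC)
q=[f((.5695+.02*np.cos(a),-.2755+.02*np.sin(a),.016)) for a in np.linspace(0,6.28,40)]
cv2.polylines(b,[np.int32(q)],True,(0,255,0),1)
q=[f((.569+x,-.3075+y,.016)) for x,y in((-.035,-.065),(-.035,.065),(.035,.065),(.035,-.065))]
cv2.polylines(b,[np.int32(q)],True,(255,255,0),1)
b=np.clip(b.astype(float)*1.6,0,255).astype(np.uint8); cv2.imwrite('pics/g9.png',b)
```

```text
[ 0.56944637 -0.27429995  0.05355738] [ 0.22599825 -0.94477976 -0.62807882]
```

View pics/g9.png

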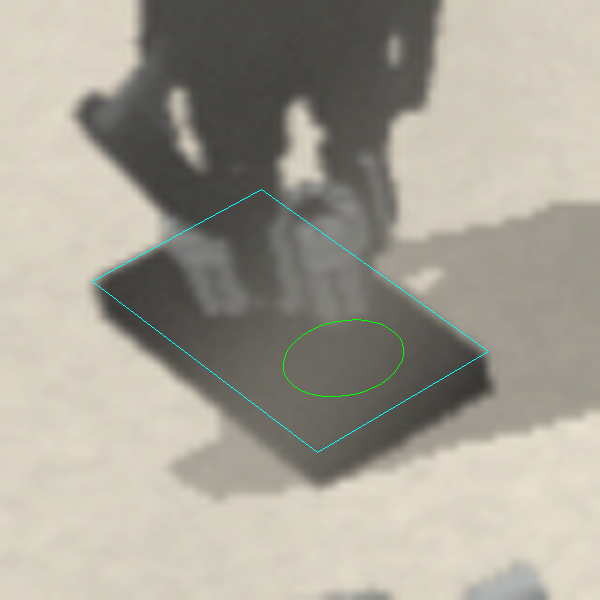

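Picture: the block outline matches the prediction within about 2 mm, with corners at (93,282), (488,352) and (318,452), and the collet hangs over the hole. Lowering.

Emit:
move_arm:
  deltas:
    - [0, -0.01, -0.1, 0, -0.4]
    - [0, -0.01, -0.18, 0, -0.4]
    - [0, -0.01, -0.24, 0, -0.4]
    - [0, -0.01, -0.28, 0, -0.4]
    - [0, -0.01, -0.3, 0, -0.4]
    - [0, -0.01, -0.31, 0, -0.4]
    - [0, -0.01, -0.31, 0, -0.4]

```text
t: 39.58
ee_pos: [0.5693, -0.2762, 0.022]
orientation: [[0.992, 0.123, 0.0], [0.123, -0.992, -0.0], [0.0, 0.0, -1.0]]
force: [-0.3, 0.4, -1.5]
width: 0.0313
```

Emit:
move_arm:
  deltas:
    - [0, 0, -0.005, 0, -0.4]
    - [0, 0, -0.01, 0, -0.4]
    - [0, 0, -0.015, 0, -0.4]
    - [0, 0, -0.02, 0, -0.4]
    - [0, 0, -0.025, 0, -0.4]
    - [0, 0, -0.025, 0, -0.4]

```text
t: 40.33
ee_pos: [0.5693, -0.2762, 0.0196]
orientation: [[0.992, 0.123, 0.0], [0.123, -0.992, -0.0], [0.0, 0.0, -1.0]]
force: [-1.5, 0.8, 0.5]
width: 0.031
```

The foot reached the hole floor (6 mm) as predicted. Releasing, then retreating for a final look.

Emit:
move_arm:
  deltas:
    - [0, 0, -0.003, 0, -0.2]
    - [0, 0, -0.003, 0, -0.05]
    - [0, 0, -0.003, 0, 0.15]
    - [0, 0, -0.003, 0, 0.15]

```text
t: 40.83
ee_pos: [0.5692, -0.2761, 0.0191]
orientation: [[0.992, 0.123, -0.0], [0.123, -0.992, 0.0], [-0.0, -0.0, -1.0]]
force: [0.7, 0.2, 0.6]
width: 0.0487
```

Emit:
move_arm:
  deltas:
    - [0, 0, 0.1, 0, 0.15]
    - [0, 0, 0.4, 0, 0.15]
    - [0, 0, 0.8, 0, 0.15]
    - [0, 0, 1, 0, 0.15]

```text
t: 41.32
ee_pos: [0.5698, -0.2765, 0.1219]
orientation: [[0.992, 0.123, 0.003], [0.123, -0.992, -0.002], [0.003, 0.002, -1.0]]
force: [0.0, 0.7, -0.0]
width: 0.0491
```

Emit:
move_arm:
  deltas:
    - [-0.4, 0, 0.4, 0, 0.15]
    - [-0.9, 0, 0.8, 0, 0.15]
    - [-0.9, 0, 0.8, 0, 0.15]
    - [-0.9, 0, 0.8, 0, 0.15]

```text
t: 41.82
ee_pos: [0.4794, -0.2761, 0.1986]
orientation: [[0.992, 0.123, -0.0], [0.123, -0.992, 0.0], [-0.0, -0.0, -1.0]]
force: [-0.2, -0.2, 0.0]
width: 0.0495
```

Emit:
move_arm:
  deltas:
    - [-0.5, 0, 0, 0, 0.15]
    - [-0.9, 0, 0, 0, 0.15]
    - [-0.9, 0, 0, 0, 0.15]
    - [-0.9, 0, 0, 0, 0.15]

```text
t: 42.32
ee_pos: [0.39, -0.2761, 0.1983]
orientation: [[0.992, 0.123, -0.001], [0.123, -0.992, 0.001], [-0.001, -0.001, -1.0]]
force: [0.1, -0.2, -0.9]
width: 0.0492
```

Run:
```python
from h import *
s=robot.sense(); print(s['ee_pos'],s['force'],s['t'])
im=shot('scene','scene10'); 
cv2.imwrite('pics/g10.png',cv2.resize(im[130:390,140:480],(784,600),interpolation=cv2.INTER_CUBIC))
```

```text
[ 0.38998366 -0.27612615  0.19830666] [ 0.07840178 -0.15431448 -0.86473134] 42.325
```

The viewer has reached its limit, so I'll check the last placing by numbers: collet blobs in the block against their predicted pixels.

Run:
```python
import m; from m import *
m.I['scene']=cv2.GaussianBlur(cv2.imread('pics/scene10.png'),(3,3),0)
im=m.I['scene'].astype(int); old=I0=cv2.GaussianBlur(cv2.imread('pics/scene0.png'),(3,3),0).astype(int)
for nm,p in(('placed',(.5693,-.2762,.046)),('seated',(.570,-.3415,.046))):
    u,v=proj('scene',p); a,b=int(u),int(v); 
    for t,g in(('now',im),('start',old)):
        k=(g[b-12:b+26,a-14:a+15].sum(2)>285).astype(np.uint8)
        R=k[:, :] ; n,l,s,c=cv2.connectedComponentsWithStats(k); 
        i=[(s[j].tolist(),(c[j]+[a-14,b-12]).round(1).tolist()) for j in range(1,n) if s[j][4]>15]; print(nm,t,(u.round(1),v.round(1)),i)
d=np.abs(im-old).sum(2)
print('change near seated',d[int(v)-6:int(v)+12,int(u)-8:int(u)+5].mean())
# silhouettes of the mill stack and the tools now
c=blob('scene',(.66,.02,.05),34,'steel'); print('stack',cv2.boundingRect(c),'pred small top',proj('scene',(.66,.021,.088)))
u,v=proj('scene',(.5693,-.2762,.03)).astype(int)
for r in range(v-12,v+14,2): print(' '.join('%3d'%(x/3) for x in im[r,u-14:u+15:2].sum(1)))
```

```text
placed now (np.float64(190.9), np.float64(188.7)) [([2, 0, 27, 18, 221], [196.2, 182.2]), ([0, 29, 11, 9, 56], [179.5, 210.4]), ([20, 33, 9, 5, 26], [201.3, 211.7])]
placed start (np.float64(190.9), np.float64(188.7)) [([3, 0, 26, 16, 189], [196.7, 180.9]), ([0, 29, 11, 9, 56], [179.5, 210.4]), ([20, 33, 9, 5, 26], [201.3, 211.7])]
seated now (np.float64(175.4), np.float64(177.8)) [([0, 0, 29, 23, 443], [173.5, 172.6]), ([0, 28, 12, 10, 62], [164.6, 199.2])]
seated start (np.float64(175.4), np.float64(177.8)) [([0, 0, 29, 22, 440], [173.5, 172.6]), ([0, 28, 12, 10, 62], [164.6, 199.2])]
change near seated 3.8034188034188032
stack (222, 250, 41, 50) pred small top [237.6036 256.0755]
 90  83  72  57  58  73 103 119 124 124 124 124 124 124 124
 81  76  71  58  58  61  68  90 117 123 124 124 124 124 123
 77  71  67  59  60  65  76  82  94 114 122 124 124 124 125
 72  69  66  61  65  82  91  83  85 101 107 121 124 124 125
 72  71  67  63  78  94  80  73  83  96  94  94 114 122 124
 72  71  66  64  80  97  94  97  99  97  87  72  79 107 121
 62  63  63  65  74  90  95  97  94  90  84  71  64  70  94
 59  62  64  66  70  83  88  88  88  87  80  67  61  59  59
 61  64  66  68  68  74  82  84  82  82  75  64  60  57  53
 63  65  67  68  69  71  76  82  80  78  74  62  58  55  51
 64  67  68  69  69  70  72  79  80  76  71  60  55  52  48
 66  68  69  70  70  70  70  72  76  68  62  57  53  49  44
 78  69  70  70  70  69  68  66  64  61  58  54  49  46  49
```

```bash
python3 -c "
from station import robot
print(robot.close_job())"
```

```text
the job is handed in; nothing more can be done
None
```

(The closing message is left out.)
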